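Level the wafer stage with the right support pillar

ROBOT

A 6-joint arm with a two-finger parallel gripper is mounted at the origin on the work surface. World frame = base frame: x ahead of the robot, y to its left, z up, the work surface at z = 0. Lengths are in mm, angles in rad, forces in N, time in s.
With the tool pointing down it reaches from about 400 to 925 mm from the base axis. Payload 12.5 kg.
Tool frame: the origin (TCP) lies at the very end of the fingers, on their centre line; the grasp point (between the pads) lies env.grip_point_offset behind it (env.grip_point_offset is the distance from the TCP to the grasp point, in mm); y points along the fingers, z is the direction in which the jaws open and shut, and the axes are right-handed (so a half turn about y gives the same grasp; the last joint's range is limited). The gripper opens to 95 mm and grips with 3 to 60 N. Pads are 20 mm wide; open, the fingers measure 119 mm over their backs; the gripper's body (75 mm by 180 mm) begins 59 mm behind the grasp point.
Start: joints at [-1.341, 0.491, 1.559, -0, 1.092, -0.106], TCP at [205.976, -590.102, 214.661] pointing down, gripper open.
Joint ranges: [-3.1, 3.1], [-0.84, 2.19], [0.05, 2.79], [-1.13, 4.28], [0.06, 2.93], [-2.69, 2.69]. Speed limits (rad/s): [2.22, 2.22, 2.79, 3.14, 3.14, 3.14].

INTERFACE

Orientations are given as [roll, pitch, yaw] about the fixed x, y, z axes, in that order (R = Rz(yaw) Ry(pitch) Rx(roll)).
In Python, from cell import readout, read_camera, env, nets gives the robot as it stands.
- The arm moves only by the tool apply_moves, never from a script. Its argument "increments" is a list of rows, each a list of 3 entries, a list of its own where there are three numbers: the shift along the tool's x, y, z in cm, then the turn, a rotation vector about the tool's x, y, z in degrees, then the finger opening in cm, from 0 to 9.51. A call has exactly 5 rows; each row shifts and turns the pose as measured when the row begins, along the tool's axes as they then stand; what a row does not reach is not made up. A row lasts 1/8 s, in which the tool goes at most 62.5 mm and 10.7 degrees, less where a joint would pass 70% of its speed; a pose out of reach is approached as far as the arm can. A call with a gripper value outside its range is refused whole. The fingers move at their own pace and stop on an object; the grip force is fixed at half the most. Time passes only in rows, so rows that do not move let the fingers close, or fill a call up. It gives the time, the measured TCP pose, the force and the opening at its end, in the units of the state.
- readout.state(): the state, without advancing time (a new reading comes with each control period).
- read_camera(name): name is "scene" or "top" or "wrist"; returns a dict with "img" (420x560x3 uint8, red, green, blue), "vfov" (degrees; the focal length in pixels is half the picture's height over the tangent of half this angle, whatever the lens; pixels are square), "cx", "cy" (the principal point, pixels), "distortion" ([k1, k2, p1, p2, k3] as OpenCV has them; the pictures are not rectified), "rvec" (rotation vector, rad) and "tvec" (3), from world to camera coordinates, as OpenCV has them; the wrist camera has in their place "mount" (4x4, takes a point from camera to tool coordinates, whose origin is the TCP and whose axes are the tool frame's). Camera axes: x right, y down, z forward; pixel columns grow to the right and rows downward; lengths in mm; the calibration is good to about 2 mm. A picture is of the moment at which its call begins: read the wrist's pose just before it. There is no depth.
- env.job_done(): hands the job in, once; it reports no verdict.
Trained networks look in a picture, given as the dict that the camera call returned (one of the last four; its "shot" number tells which), for a name from the list of things; names that differ only in an ending like _2 or _b are one class to them, and where a whole thing is asked for, a point or a joint stands for the part that bears it (a point fixed in the world has none). Each returns a list of dicts, best first, with "confidence" (0 to 1); they miss things now and then, are a little off and sometimes report something else, mostly with a low value. They report only what shows in the picture. A call takes as long as a camera call. They do not tell look-alikes from the thing itself.
- nets.look_for(picture, thing): "point" ([x, y, z] in mm, in the coordinates of the camera as it stood for that picture, good to about 4 mm: the middle of the surface that is visible of it).
- nets.mark_of(picture, thing): "point" ([x, y, z] in mm, in the coordinates of the camera as it stood for that picture, good to about 4 mm: a listed point, or the origin of a listed thing).
The state is a dict: "t": time; "joints": joint angles; "qvel": joint speeds; "tau": joint torques, N m; "eef_pos": TCP position; "tcp_rot": TCP orientation; "ft_force": force on the tool from outside, world axes, zero at the start; "moment": the same for the moment, N m; "opening": opening from 0.0 (shut) to 1.0 (fully open).
Only numpy, scipy, OpenCV 4.12 (cv2) and the standard library are available. Lean on these libraries where they do the work, as an engineer would, in place of code of your own. Each camera call takes 0.05 s, during which the arm holds its last target. There are 200 camera calls.

TASK

The hinged deck of the wafer stage is folded up and its support pillar is missing. From the four look-alike pillars in the blue tray take the one whose height will hold the deck level, stand it upright in the middle of the yellow disc on the stage's base, and fold the deck down so that it rests on the pillar, level. Leave the other three pillars standing in the tray and do not disturb the bottle, the objective and the wafer box.

Things in the scene. Friction and masses are not known exactly. Their poses are not given: they have to be found in the camera images.
- stage: Fixed stage. Aluminium base plate 140 (x) x 220 (y) x 12 mm; at its +y end two white hinge posts (12 mm in x, 30 mm in y, 124 mm high) stand at x = -58 and +58 mm and carry the deck's hinge. Origin at the centre of the base plate's underside, z up.
- disc (a point): Centre of the flat yellow disc (60 mm across) painted on the base plate: at (0, -55, 12) mm in the stage's frame, on the plate's top surface. The pillar stands here.
- hinge (a point): Middle of the deck's hinge axis, at (0, 90, 111) mm in the stage's frame; the axis runs along the stage's x. Axes as the stage's.
- deck (a joint): Deck angle, rad: 0 = level, reaching from the hinge to the stage's -y; positive = folded up (1.2 to 1.45 at the start, nearly upright, upper face looking to the stage's +y); negative = sagging (to -0.35). The stiff, damped hinge holds the deck above about 1.0 rad; below that the deck (0.6 kg) sinks slowly by itself until something carries it.
- deck_edge (a point): Middle of the deck's free edge, 180 mm from the hinge axis, at half thickness. The deck is a black slab 100 mm wide (x), 180 long, 10 thick, hinged in its mid-plane, so when level its underside is 5 mm below the axis. A steel chuck 88 mm across and 3 mm high covers its upper face from 28 to 116 mm off the hinge; the rest is bare. Axes turn with the deck; as the stage's when level.
- tray: Fixed blue open tray, 200 x 200 mm, walls 5 mm thick and 25 mm high, floor 5 mm thick. Four pillars stand in it about 80 mm apart in two rows along the tray's axes, shuffled. Origin at the centre of its underside.
- pillar_a: One of four look-alike aluminium pillars, bare cylinder of diameter 32 mm on a black foot disc 38 mm wide and 6 mm thick, a thin dark band near its top; this one is 66 mm tall overall. Starts standing in the tray. Origin at the centre of its underside, z along its axis.
- pillar_b: One of four look-alike aluminium pillars, bare cylinder of diameter 32 mm on a black foot disc 38 mm wide and 6 mm thick, a thin dark band near its top; this one is 80 mm tall overall. Starts standing in the tray. Origin at the centre of its underside, z along its axis.
- pillar_c: One of four look-alike aluminium pillars, bare cylinder of diameter 32 mm on a black foot disc 38 mm wide and 6 mm thick, a thin dark band near its top; this one is 94 mm tall overall. Starts standing in the tray. Origin at the centre of its underside, z along its axis.
- pillar_d: One of four look-alike aluminium pillars, bare cylinder of diameter 32 mm on a black foot disc 38 mm wide and 6 mm thick, a thin dark band near its top; this one is 108 mm tall overall. Starts standing in the tray. Origin at the centre of its underside, z along its axis.
- cleaner: Bystander: white bottle with a blue cap, 60 mm across, 120 mm high, upright. Origin at the centre of its underside.
- objective: Bystander: black microscope objective, 46 mm across, 68 mm high, standing. Origin at the centre of its underside.
- shipper: Bystander: flat round wafer box, blue with a white lid, 116 mm across, 26 mm high. Origin at the centre of its underside.
Things that resemble listed ones, but are neither listed nor needed, are in the scene too. Leave any brown or orange look-alike of the pillar_c alone. Leave any brown look-alike of the pillar_d alone.

How it is judged (in metres and radians):
At the end, for the whole second after the job is handed in: The deck is level within 0.03 rad and at rest; the 94 mm pillar stands upright (within 0.06 rad), at rest, the centre of its foot within 15 mm of the centre of the yellow disc; the other three pillars stand upright (within 0.06 rad) and still on the tray's floor inside its walls (value of joint deck between -0.03 and 0.03 rad and velocity of joint deck between -0.02 and 0.02 rad/s and distance between pillar_c and disc below 0.015 m and angle between each of pillar_c, pillar_a, pillar_b, pillar_d's own z axis and vertical below 0.06 rad and linear speed of each of pillar_c, pillar_a, pillar_b, pillar_d below 0.01 m/s and z of each of pillar_a, pillar_b, pillar_d in the frame of tray below 0.012 m and x of pillar_a in the frame of tray between -0.09 and 0.09 m and y of pillar_a in the frame of tray between -0.09 and 0.09 m and x of pillar_b in the frame of tray between -0.09 and 0.09 m and y of pillar_b in the frame of tray between -0.09 and 0.09 m and x of pillar_d in the frame of tray between -0.09 and 0.09 m and y of pillar_d in the frame of tray between -0.09 and 0.09 m); the robot touches nothing.
It fails at once if the white bottle is pushed more than 30 mm or tipped over (distance of cleaner from where it was at the start of the episode above 0.03 m or angle between cleaner's own z axis and vertical above 0.5 rad).
It fails at once if the microscope objective is pushed more than 30 mm or tipped over (distance of objective from where it was at the start of the episode above 0.03 m or angle between objective's own z axis and vertical above 0.5 rad).
It fails at once if the wafer box is pushed more than 30 mm or tipped over (distance of shipper from where it was at the start of the episode above 0.03 m or angle between shipper's own z axis and vertical above 0.5 rad).
It fails at once if a wrong pillar is knocked over or taken out of the tray (angle between any of pillar_a, pillar_b, pillar_d's own z axis and vertical above 0.5 rad or horizontal distance between any of pillar_a, pillar_b, pillar_d and tray above 0.15 m).
It also fails if it takes over 58 s, if anything falls off the work surface, if the arm or the gripper's body presses on something with over 40 N, if the wrist force passes 120 N, or if a joint passes its speed limit or range.

## Working session

There is one attempt and no reset: what is moved stays moved. The work goes in short steps, Python scripts to look and compute and a tool call to move; the robot and the scene stay as the last step left them, time stands still between calls to the robot, and variables do not carry over. Pictures are saved under pics/ and viewed, about 8 in all and at most 12, crops included, and the job is handed in when it is done.

Besides the shell and the picture viewer there is one more tool, called after ">>>" in YAML: its name, and indented under it one key for each argument. apply_moves: Moves the arm, as the interface text tells. Its arguments: {"type":"object","properties":{"increments":{"type":"array"}},"required":["increments"]}

```bash
mkdir -p pics
cat > h.py <<'E'
import numpy as np, cv2
from scipy.spatial.transform import Rotation as R
from cell import readout, read_camera, env, nets
def cam(n):
    s=readout.state(); p=read_camera(n)
    f=p["img"].shape[0]/2/np.tan(np.radians(p["vfov"])/2)
    p["K"]=np.array([[f,0,p["cx"]],[0,f,p["cy"]],[0,0,1.]]);p["D"]=np.array(p["distortion"],float)
    if "mount" in p:
        T=np.eye(4);T[:3,:3]=R.from_euler('xyz',s["tcp_rot"]).as_matrix();T[:3,3]=s["eef_pos"]
        p["W"]=T@np.array(p["mount"])
    else:
        T=np.eye(4);T[:3,:3]=cv2.Rodrigues(np.array(p["rvec"],float))[0];T[:3,3]=np.ravel(p["tvec"]);p["W"]=np.linalg.inv(T)
    return p
def w(p,c): return p["W"][:3,:3]@np.array(c)+p["W"][:3,3]
def proj(p,X):
    M=np.linalg.inv(p["W"]); return cv2.projectPoints(np.array(X,float).reshape(-1,3),cv2.Rodrigues(M[:3,:3])[0],M[:3,3],p["K"],p["D"])[0].reshape(-1,2)
def onz(p,uv,z):
    q=cv2.undistortPoints(np.array(uv,float).reshape(-1,1,2),p["K"],p["D"]).reshape(-1,2)
    d=np.c_[q,np.ones(len(q))]@p["W"][:3,:3].T; o=p["W"][:3,3]
    return o+d*((z-o[2])/d[:,2])[:,None]
def save(p,n): cv2.imwrite(f"pics/{n}.png",p["img"][:,:,::-1])
def find(p,t,k=6,m=nets.mark_of):
    for r in m(p,t)[:k]:
        X=w(p,r["point"]); print(t,round(r["confidence"],2),X.round(),proj(p,X)[0].round())
E
python3 - <<'E'
from h import *
s=readout.state();print({k:np.round(v,3) for k,v in s.items()},env.grip_point_offset)
for n in("scene","top"):
    p=cam(n);save(p,n);print(n,p["W"][:3,3])
    for t in("stage","disc","hinge","deck_edge","tray","pillar_c","cleaner","objective","shipper"): find(p,t)
E
```

```text
{'t': np.float64(0.0), 'joints': array([-1.341,  0.492,  1.559,  0.   ,  1.092, -0.106]), 'qvel': array([-0.001,  0.002, -0.002, -0.   , -0.   ,  0.002]), 'tau': array([ 4.0000e-03, -6.1264e+01, -2.5818e+01,  6.9000e-02,  4.8000e-02,
       -0.0000e+00]), 'eef_pos': array([ 205.921, -589.85 ,  214.076]), 'tcp_rot': array([-1.572,  0.   , -2.806]), 'ft_force': array([0.416, 0.512, 0.542]), 'moment': array([-0.009,  0.026,  0.022]), 'opening': np.float64(1.002)} 18.8
scene [979.52115938 210.6763794  876.44403562]
stage 0.58 [515. 225.   1.] [381. 260.]
hinge 0.65 [539. 311. 109.] [427. 264.]
deck_edge 0.78 [527. 271. 285.] [436. 206.]
tray 0.9 [ 516. -220.   -2.] [218. 191.]
pillar_c 0.98 [ 473. -258.    4.] [214. 173.]
pillar_c 0.98 [ 486. -396.   -1.] [169. 160.]
pillar_c 0.95 [500. -40.  -1.] [283. 212.]
pillar_c 0.84 [ 542. -272.    7.] [195. 189.]
pillar_c 0.82 [ 493. -174.    5.] [237. 190.]
pillar_c 0.65 [ 567. -194.    4.] [216. 208.]
cleaner 0.89 [762.  10.   0.] [249. 312.]
objective 0.96 [ 733. -203.   -0.] [176. 262.]
top [ 460.34342342  -44.60678162 1169.75141869]
disc 0.94 [493. 171.  12.] [209. 236.]
disc 0.4 [527. 270. 282.] [139. 218.]
hinge 0.81 [536. 308. 106.] [148. 219.]
hinge 0.36 [ 730. -202.   -1.] [341. 149.]
deck_edge 0.94 [524. 269. 285.] [139. 219.]
deck_edge 0.31 [759.   6.   1.] [267. 141.]
tray 0.96 [ 515. -219.    3.] [349. 225.]
pillar_c 0.8 [ 336. -250.    1.] [363. 290.]
pillar_c 0.66 [ 478. -393.    0.] [412. 237.]
pillar_c 0.61 [ 492. -176.    5.] [334. 233.]
pillar_c 0.6 [ 539. -270.    4.] [367. 216.]
pillar_c 0.55 [491. -39.   2.] [285. 235.]
pillar_c 0.5 [ 563. -198.    7.] [341. 208.]
cleaner 0.78 [758.   5.  -1.] [267. 141.]
objective 0.66 [ 732. -203.   -1.] [341. 148.]
shipper 0.93 [754. 191.  -1.] [202. 144.]
```

View pics/scene.png

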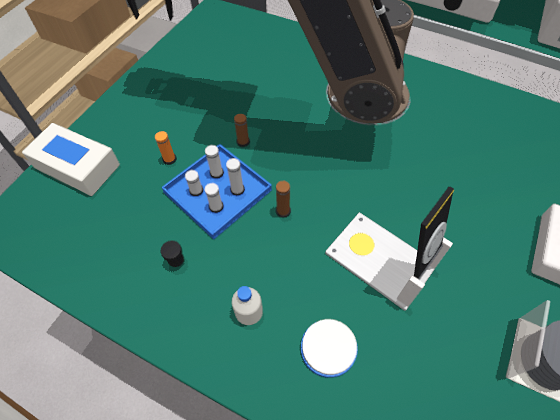

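View pics/top.png

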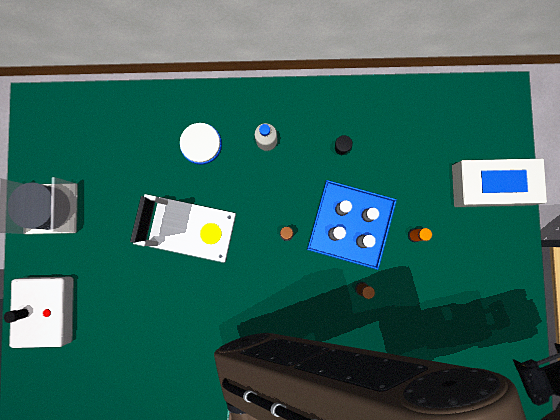

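Run:
```python
from h import *
P=[cam("scene"),cam("top")]
F=np.array([[473,-258],[541,-271],[493,-175],[565,-196]],float)
L=[[],[],[],[]]
for p in P:
    for r in nets.mark_of(p,"pillar_c"):
        X=w(p,r["point"]); X=onz(p,proj(p,X),5)[0][:2]
        i=np.argmin(np.linalg.norm(F-X,axis=1))
        if np.linalg.norm(F[i]-X)<25: L[i].append(X)
for l in L: print(np.round(l,1))
F=[np.mean(l,0) for l in L]
out=[]
for p,(x0,y0) in zip(P,((175,130),(320,185))):
    k=6;im=cv2.resize(p["img"][y0:y0+90,x0:x0+90],None,fx=k,fy=k,interpolation=cv2.INTER_CUBIC)[:,:,::-1].copy()
    im=cv2.resize(im,(540,540))
    if p is P[1]: im=cv2.resize(im,(400,400))
    else: im=cv2.resize(im,(400,400))
    s=400/90
    for f in F:
        for h,c in((66,(0,0,255)),(80,(0,255,0)),(94,(255,0,255)),(108,(0,200,255))):
            a=np.linspace(0,6.28,24)
            uv=proj(p,np.c_[f[0]+16*np.cos(a),f[1]+16*np.sin(a),np.full(24,5.+h)])
            uv=((uv-[x0,y0]+.5)*s).astype(int); cv2.polylines(im,[uv.reshape(-1,1,2)],True,c,1)
    out.append(im)
cv2.imwrite("pics/ov.png",np.hstack(out))
```

```text
[[ 471.9 -254.8]
 [ 470.3 -248.9]]
[[ 540.8 -270.8]]
[[ 497.  -174.8]
 [ 492.  -177.9]]
[[ 567.1 -196.4]
 [ 561.3 -201.3]]
```

View pics/ov.png

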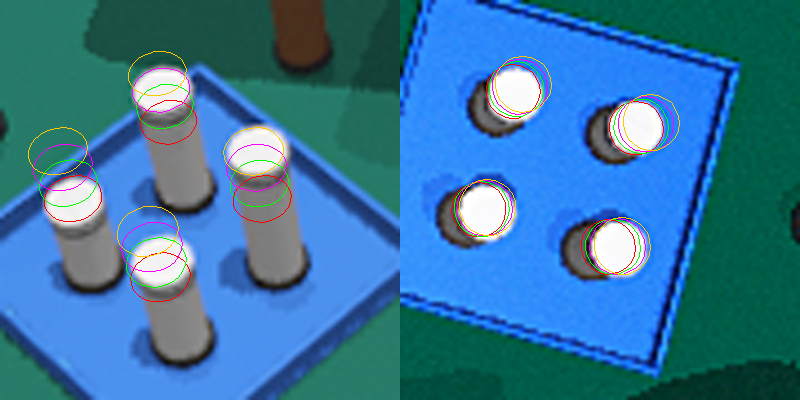

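```bash
cat >> h.py <<'E'
def togo(X,jaw=None):
    s=readout.state(); M=R.from_euler('xyz',s["tcp_rot"]).as_matrix()
    print("t",round(s["t"],2),"tcp",np.round(s["eef_pos"],1),"F",np.round(s["ft_force"],1),"open",round(float(s["opening"]),3),"axes x,z az",[round(float(np.degrees(np.arctan2(M[1,i],M[0,i]))),1) for i in(0,2)],"tilt",np.round(M[2],3))
    print("shift cm",np.round(M.T@(np.array(X)-s["eef_pos"])/10,2))
    if jaw is not None:
        d=(jaw-np.degrees(np.arctan2(M[1,2],M[0,2]))+90)%180-90; print("turn about tool y",round(-d,1))
E
python3 - <<'E'
from h import *
P=[cam("scene"),cam("top")]
print(onz(P[0],[211.2,150.2],99)[0],onz(P[1],[367.4,240.1],99)[0])
togo([471,-254,214],119)
E
```

```text
[ 471.88624721 -250.15519456   99.        ] [ 470.72762406 -249.11251579   99.        ]
t 1.3 tcp [ 206.  -590.1  214.7] F [ 0.3 -0.4 -0.2] open 1.003 axes x,z az [-160.8, -70.8] tilt [ 0. -1.  0.]
shift cm [-36.1    0.06 -23.  ]
turn about tool y -9.8
```

>>> apply_moves:
  increments:
    - [[-4.5, 0, -2.9], [0, 0, 0], 9.5]
    - [[-4.5, 0, -2.9], [0, 0, 0], 9.5]
    - [[-4.5, 0, -2.9], [0, 0, 0], 9.5]
    - [[-4.5, 0, -2.9], [0, 0, 0], 9.5]
    - [[-4.5, 0, -2.9], [0, 0, 0], 9.5]

```text
t: 1.92
eef_pos: [373.2, -376.0, 214.2]
tcp_rot: [-1.569, 0.0, -2.812]
ft_force: [0.4, -0.2, -0.2]
opening: 1.001
```

>>> apply_moves:
  increments:
    - [[-4.5, 0, -2.9], [0, 0, 0], 9.5]
    - [[-4.5, 0, -2.9], [0, 0, 0], 9.5]
    - [[-3, 0, -2], [0, 0, 0], 9.5]
    - [[0, 0, 0], [0, -5, 0], 9.5]
    - [[0, 0, 0], [0, -5, 0], 9.5]

```text
t: 2.55
eef_pos: [466.2, -256.0, 214.8]
tcp_rot: [-1.568, 0.001, -2.627]
ft_force: [0.4, -0.5, -0.5]
opening: 0.997
```

Run:
```python
from h import *
p=cam("wrist");save(p,"w1");find(p,"pillar_c")
togo([471,-250,57],119)
```

```text
pillar_c 0.93 [ 486. -396.    1.] [378. 224.]
pillar_c 0.85 [ 338. -244.   -1.] [231. 259.]
pillar_c 0.82 [ 560. -198.    6.] [278.  98.]
pillar_c 0.81 [ 493. -176.    6.] [237. 137.]
pillar_c 0.77 [ 542. -267.   -1.] [319. 139.]
pillar_c 0.74 [ 466. -250.    6.] [278. 185.]
t 2.65 tcp [ 466.  -256.3  214.9] F [-0.  -0.2  0.1] open 0.997 axes x,z az [-150.7, -60.7] tilt [-0.001 -1.     0.003]
shift cm [-0.73 15.79 -0.35]
turn about tool y 0.3
```

View pics/w1.png

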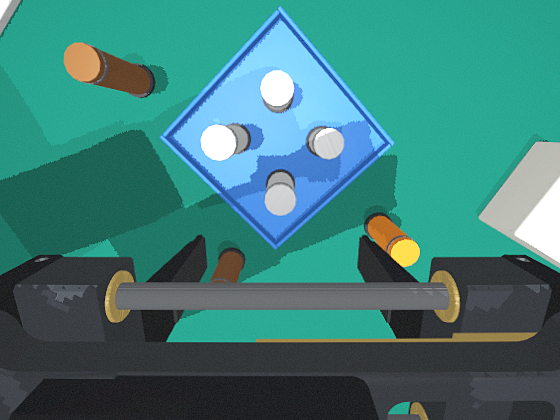

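>>> apply_moves:
  increments:
    - [[-0.7, 3, -0.35], [0, 0, 0], 7]
    - [[0, 4, 0], [0, 0, 0], 7]
    - [[0, 4, 0], [0, 0, 0], 7]
    - [[0, 3, 0], [0, 0, 0], 7]
    - [[0, 1.5, 0], [0, 0, 0], 7]

```text
t: 3.28
eef_pos: [472.0, -252.0, 57.5]
tcp_rot: [-1.563, 0.003, -2.643]
ft_force: [0.8, 0.7, -0.3]
opening: 0.743
```

Run:
```python
from h import *
togo([470.5,-250,57],119)
```

```text
t 3.27 tcp [ 472.  -252.    57.5] F [ 0.8  0.7 -0.3] open 0.743 axes x,z az [-151.4, -61.4] tilt [-0.003 -1.     0.008]
shift cm [ 0.04  0.05 -0.25]
turn about tool y -0.4
```

>>> apply_moves:
  increments:
    - [[0, 0, -0.2], [-0.45, 0, 0], 7]
    - [[0, 0, 0], [0, 0, 0], 2.5]
    - [[0, 0, 0], [0, 0, 0], 2.5]
    - [[0, 0, 0], [0, 0, 0], 2.5]
    - [[0, 0, 0], [0, 0, 0], 2.5]

```text
t: 3.9
eef_pos: [472.0, -251.0, 60.1]
tcp_rot: [-1.568, 0.005, -2.645]
ft_force: [0.2, 0.6, 0.6]
opening: 0.372
```

>>> apply_moves:
  increments:
    - [[0, 0, 0], [0, 0, 0], 2.5]
    - [[0, 0, 0], [0, 0, 0], 2.5]
    - [[0, -0.5, 0], [0, 0, 0], 2.5]
    - [[0, -1.5, 0], [0, 0, 0], 2.5]
    - [[0, -3, 0], [0, 0, 0], 2.5]

```text
t: 4.53
eef_pos: [470.8, -250.4, 110.8]
tcp_rot: [-1.572, 0.003, -2.645]
ft_force: [0.6, 0.1, -1.9]
opening: 0.334
```

Run:
```python
from h import *
D=onz; 
p=cam("top");find(p,"disc",2);find(p,"hinge",1)
m=cv2.inRange(cv2.cvtColor(p["img"],cv2.COLOR_RGB2HSV),(22,150,150),(35,255,255));m[:,:150]=0;m[:,260:]=0
M=cv2.moments(m,True);c=[M['m10']/M['m00'],M['m01']/M['m00']];print(M['m00'],c,onz(p,c,12))
p=cam("scene");find(p,"disc",2);find(p,"deck_edge",1);find(p,"pillar_c",8,nets.look_for)
m=cv2.inRange(cv2.cvtColor(p["img"],cv2.COLOR_RGB2HSV),(22,150,150),(35,255,255));m[:,:330]=0;m[:,390:]=0
M=cv2.moments(m,True);c=[M['m10']/M['m00'],M['m01']/M['m00']];print(M['m00'],c,onz(p,c,12))
togo([493,171,260],-17.4)
```

```text
disc 0.8 [496. 169.  13.] [210. 235.]
hinge 0.59 [540. 312. 105.] [147. 218.]
350.0 [210.43714285714285, 233.2057142857143] [[499.61576236 166.8542964   12.        ]]
disc 0.89 [502. 169.  13.] [361. 244.]
deck_edge 0.77 [528. 272. 287.] [436. 206.]
pillar_c 0.82 [ 492. -386.   59.] [166. 148.]
pillar_c 0.79 [ 549. -264.   54.] [193. 182.]
pillar_c 0.77 [ 484. -249.  111.] [208. 150.]
pillar_c 0.77 [508. -36.  69.] [282. 200.]
pillar_c 0.76 [ 346. -242.   33.] [242. 135.]
pillar_c 0.67 [ 505. -167.   73.] [234. 178.]
pillar_c 0.58 [ 572. -188.   58.] [214. 199.]
8.0 [360.0, 244.875] [[505.28753457 167.2489903   12.        ]]
t 4.88 tcp [ 470.8 -250.4  109.5] F [-0.   0.4 -2.3] open 0.33 axes x,z az [-151.6, -61.6] tilt [-0.003 -1.    -0.   ]
shift cm [-22.06 -14.96 -36.01]
turn about tool y -44.2
```

>>> apply_moves:
  increments:
    - [[0, -5.2, 0], [0, 0, 0], 2.5]
    - [[0, -5.2, 0], [0, 0, 0], 2.5]
    - [[-2.28, 0, -4.5], [0, 0, 0], 2.5]
    - [[-2.28, 0, -4.5], [0, 0, 0], 2.5]
    - [[-2.28, 0, -4.5], [0, 0, 0], 2.5]

```text
t: 5.5
eef_pos: [465.8, -97.9, 213.2]
tcp_rot: [-1.577, 0.0, -2.651]
ft_force: [0.3, -0.3, -1.9]
opening: 0.336
```

>>> apply_moves:
  increments:
    - [[-2.28, 0, -4.5], [0, 0, 0], 2.5]
    - [[-2.28, 0, -4.5], [0, 0, 0], 2.5]
    - [[-2.28, 0, -4.5], [0, 0, 0], 2.5]
    - [[0, 0, 0], [0, -10, 0], 2.5]
    - [[0, 0, 0], [0, -10, 0], 2.5]

```text
t: 6.12
eef_pos: [460.2, 61.7, 210.9]
tcp_rot: [-1.582, -0.001, -2.29]
ft_force: [0.6, 0.5, -2.0]
opening: 0.331
```

>>> apply_moves:
  increments:
    - [[0, 0, 0], [0, -10, 0], 2.5]
    - [[0, 0, 0], [0, -10, 0], 2.5]
    - [[0, 0, 0], [0, -4, 0], 2.5]
    - [[0, 0, 0], [0, 0, 0], 2.5]
    - [[0, 0, 0], [0, 0, 0], 2.5]

```text
t: 6.75
eef_pos: [458.9, 62.2, 207.5]
tcp_rot: [-1.588, 0.002, -1.856]
ft_force: [0.1, 0.8, -1.3]
opening: 0.332
```

Run:
```python
from h import *
p=cam("wrist");save(p,"w2");
for t in("disc","hinge","deck_edge","stage"):find(p,t,2)
m=cv2.inRange(cv2.cvtColor(p["img"],cv2.COLOR_RGB2HSV),(22,150,100),(35,255,255))
n,l,st,c=cv2.connectedComponentsWithStats(m);i=1+np.argmax(st[1:,4]);print(st[i],c[i],onz(p,c[i],12))
togo([498,168,214],-17.4)
```

```text
disc 0.71 [503. 169.  10.] [296.  93.]
stage 0.58 [510. 224.   2.] [289.  43.]
[ 268   67   51   54 2126] [293.12276576  93.12088429] [[499.71502015 169.92401472  12.        ]]
t 7.0 tcp [459.1  62.2 207.9] F [ 0.1 -0.5 -2.4] open 0.331 axes x,z az [-106.3, -16.3] tilt [-0.002 -1.    -0.016]
shift cm [-11.24  -0.6    0.76]
turn about tool y 1.1
```

View pics/w2.png

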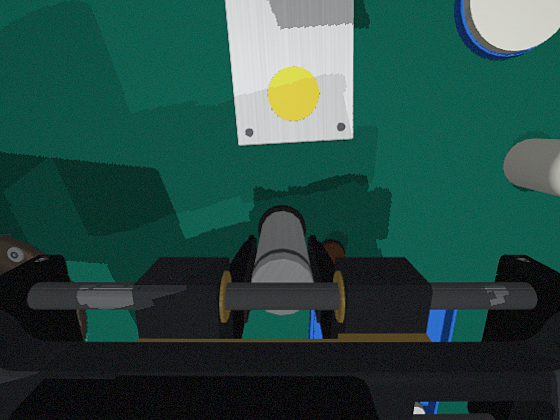

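Run:
```python
from h import *
p=cam("wrist")
e=onz(p,[[239,145],[353,138],[229,0],[353,30]],12);d=e[1]-e[0];print(e.round(1),np.linalg.norm(d),np.degrees(np.arctan2(d[1],d[0])),np.degrees(np.arctan2(*(e[3]-e[1])[[1,0]])),np.degrees(np.arctan2(*(e[2]-e[0])[[1,0]])))
togo([499.6,169,180],-17.4)
```

```text
[[420.5 131.5  12. ]
 [555.4 100.9  12. ]
 [458.9 281.4  12. ]
 [581.1 214.6  12. ]] 138.31844629743082 -12.775961922584145 77.24897327563109 75.64907876033284
t 7.05 tcp [459.1  62.2 207.9] F [-0.6 -0.4 -2.3] open 0.329 axes x,z az [-106.3, -16.3] tilt [-0.002 -1.    -0.016]
shift cm [-11.38   2.8    0.94]
turn about tool y 1.1
```

>>> apply_moves:
  increments:
    - [[-4, 0, 0.3], [0.9, 0, 0], 2.5]
    - [[-4, 0, 0.3], [0, 0, 0], 2.5]
    - [[-1.4, 0, 0.3], [0, 1, 0], 2.5]
    - [[0, 0, 0], [0, 0, 0], 2.5]
    - [[0, 0, 0], [0, 0, 0], 2.5]

```text
t: 7.68
eef_pos: [494.9, 151.7, 208.1]
tcp_rot: [-1.571, 0.002, -1.875]
ft_force: [0.4, -0.0, -2.7]
opening: 0.335
```

Run:
```python
from h import *
p=read_camera("wrist");print(np.round(p["mount"],2))
togo([500,169.5,68],-14)
```

```text
[[  -0.      0.96    0.27  -75.86]
 [   0.     -0.27    0.96 -169.87]
 [   1.      0.     -0.     -0.6 ]
 [   0.      0.      0.      1.  ]]
t 7.72 tcp [494.9 151.6 208.2] F [-0.  -0.2 -1.7] open 0.331 axes x,z az [-107.4, -17.4] tilt [-0.002 -1.     0.   ]
shift cm [-1.82 14.03 -0.06]
turn about tool y -3.4
```

>>> apply_moves:
  increments:
    - [[-1.8, 2, 0], [0, 0, 0], 2.5]
    - [[0, 4.5, 0], [0, 0, 0], 2.5]
    - [[0, 4, 0], [0, 0, 0], 2.5]
    - [[0, 2.2, 0], [0, 0, 0], 2.5]
    - [[0, 0, 0], [0, 0, 0], 2.5]

```text
t: 8.35
eef_pos: [501.1, 166.2, 79.5]
tcp_rot: [-1.568, 0.004, -1.879]
ft_force: [-0.5, 0.2, -1.2]
opening: 0.33
```

Run:
```python
from h import *
togo([500,169.5,68],-17.4)
```

```text
t 8.35 tcp [501.1 166.2  79.5] F [-0.5  0.2 -1.2] open 0.33 axes x,z az [-107.6, -17.6] tilt [-0.004 -1.     0.003]
shift cm [-0.28  1.15 -0.21]
turn about tool y -0.2
```

>>> apply_moves:
  increments:
    - [[-0.3, 0.3, -0.2], [0, 0, 0], 2.5]
    - [[0, 0.4, 0], [0, 0, 0], 2.5]
    - [[0, 0.2, 0], [0, 0, 0], 2.5]
    - [[0, 0.15, 0], [0, 0, 0], 2.5]
    - [[0, 0, 0], [0, 0, 0], 2.5]

```text
t: 8.98
eef_pos: [501.5, 169.6, 71.6]
tcp_rot: [-1.563, 0.006, -1.879]
ft_force: [0.0, 0.6, -3.1]
opening: 0.333
```

>>> apply_moves:
  increments:
    - [[0, 0.2, -0.1], [-0.4, 0, 0], 2.5]
    - [[0, 0.15, 0], [0, 0, 0], 2.5]
    - [[0, 0.15, 0], [0, 0, 0], 2.5]
    - [[0, 0.1, 0], [0, 0, 0], 2.5]
    - [[0, 0, 0], [0, 0, 0], 2.5]

```text
t: 9.6
eef_pos: [500.8, 170.2, 67.4]
tcp_rot: [-1.569, 0.007, -1.879]
ft_force: [-0.4, -0.4, -2.3]
opening: 0.332
```

Run:
```python
from h import *
togo([500,169.5,66],-17.4)
```

```text
t 9.6 tcp [500.8 170.2  67.4] F [-0.4 -0.4 -2.3] open 0.332 axes x,z az [-107.7, -17.7] tilt [-0.007 -1.     0.002]
shift cm [ 0.09  0.14 -0.05]
turn about tool y -0.3
```

>>> apply_moves:
  increments:
    - [[0, 0.1, 0], [0, 0, 0], 2.5]
    - [[0, 0.1, 0], [0, 0, 0], 2.5]
    - [[0, 0.1, 0], [0, 0, 0], 2.5]
    - [[0, 0, 0], [0, 0, 0], 2.5]
    - [[0, 0, 0], [0, 0, 0], 2.5]

```text
t: 10.22
eef_pos: [500.9, 170.4, 67.2]
tcp_rot: [-1.568, 0.008, -1.879]
ft_force: [-0.5, -0.3, 0.3]
opening: 0.328
```

>>> apply_moves:
  increments:
    - [[0, 0.1, 0], [0, 0, 0], 2.5]
    - [[0, 0, 0], [0, 0, 0], 6]
    - [[0, 0, 0], [0, 0, 0], 6]
    - [[0, 0, 0], [0, 0, 0], 6]
    - [[0, 0, 0], [0, 0, 0], 6]

```text
t: 10.85
eef_pos: [501.4, 170.6, 66.7]
tcp_rot: [-1.567, 0.009, -1.879]
ft_force: [-1.0, 0.8, 0.3]
opening: 0.619
```

>>> apply_moves:
  increments:
    - [[0, -2, 0], [0, 0, 0], 7]
    - [[0, -4, 0], [0, 0, 0], 7]
    - [[0, -5, 0], [0, 0, 0], 7]
    - [[0, -6, 0], [0, 0, 0], 7]
    - [[4, -4, 0], [0, 0, 0], 7]

```text
t: 11.48
eef_pos: [487.3, 131.4, 279.1]
tcp_rot: [-1.573, 0.005, -1.877]
ft_force: [0.1, 0.0, 0.3]
opening: 0.734
```

>>> apply_moves:
  increments:
    - [[5, 0, 0], [0, 0, 0], 0]
    - [[5, 0, 0], [0, 0, 0], 0]
    - [[0, -6, 0], [0, 0, 0], 0]
    - [[0, -6, 0], [0, 0, 0], 0]
    - [[0, -3, 0], [0, 0, 0], 0]

```text
t: 12.1
eef_pos: [454.1, 30.4, 434.0]
tcp_rot: [-1.572, 0.005, -1.88]
ft_force: [0.0, 0.5, -0.9]
opening: 0.264
```

Run:
```python
from h import *
p=cam("wrist");save(p,"w3");find(p,"pillar_c",3);find(p,"disc",1);find(p,"deck_edge",2);find(p,"hinge",2)
q=cam("top");find(q,"deck_edge",1);find(q,"hinge",1);find(q,"pillar_c",8)
q=cam("scene");find(q,"deck_edge",1);find(q,"hinge",1)
for h in(12,106): print(proj(p,[[500,169.5,h]]))
togo([540,300,380],-17.4)
```

```text
pillar_c 0.79 [ 559. -198.    2.] [359. 252.]
pillar_c 0.79 [498. 174.  13.] [282.  88.]
pillar_c 0.79 [495. -40.  -3.] [311. 193.]
disc 0.85 [498. 166.  12.] [283.  92.]
deck_edge 0.23 [502. 173.  14.] [284.  87.]
deck_edge 0.66 [525. 271. 284.] [138. 218.]
hinge 0.93 [539. 307. 108.] [148. 218.]
pillar_c 0.75 [ 535. -273.    5.] [369. 217.]
pillar_c 0.75 [ 563. -199.    5.] [342. 208.]
pillar_c 0.75 [ 481. -396.    1.] [413. 236.]
pillar_c 0.69 [ 334. -249.   -3.] [362. 290.]
pillar_c 0.63 [489. -41.   0.] [286. 236.]
pillar_c 0.52 [ 490. -179.    8.] [336. 234.]
deck_edge 0.69 [523. 271. 289.] [437. 203.]
hinge 0.89 [538. 314. 109.] [428. 264.]
[[283.64731656  89.7741681 ]]
[[283.84004694  82.07213602]]
t 12.7 tcp [454.1  30.7 430.8] F [-0.2  0.2 -0.8] open 0.005 axes x,z az [-107.7, -17.7] tilt [-0.004 -1.    -0.006]
shift cm [-28.24   5.2    0.04]
turn about tool y -0.3
```

View pics/w3.png

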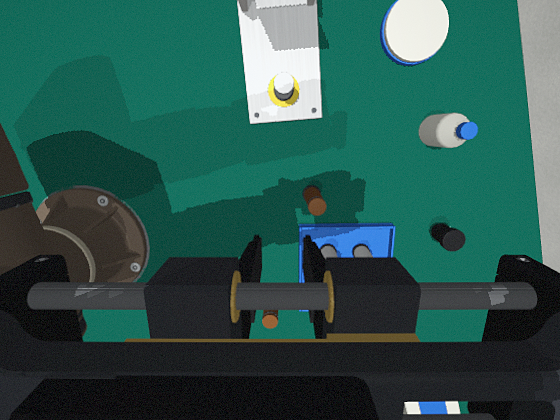

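>>> apply_moves:
  increments:
    - [[-5.3, 0.5, 0], [0.3, 0, 0], 0]
    - [[-5.3, 0.5, 0], [0, 0, 0], 0]
    - [[-5.3, 0.5, 0], [0, 0, 0], 0]
    - [[-5.3, 0.5, 0], [0, 0, 0], 0]
    - [[-5.3, 0.5, 0], [0, 0, 0], 0]

```text
t: 13.32
eef_pos: [537.4, 287.9, 406.2]
tcp_rot: [-1.569, 0.004, -1.885]
ft_force: [0.7, -0.5, 0.3]
opening: 0.006
```

Run:
```python
from h import *
p=cam("top");find(p,"deck_edge",1)
togo([542,327,400],-15)
```

```text
deck_edge 0.65 [525. 271. 283.] [138. 218.]
t 13.43 tcp [537.6 290.  404.2] F [-0.1 -0.4  0.4] open 0.005 axes x,z az [-107.8, -17.8] tilt [-0.003 -1.    -0.001]
shift cm [-3.66  0.43 -0.71]
turn about tool y -2.8
```

>>> apply_moves:
  increments:
    - [[-3.7, 0, -0.7], [0, -2.8, 0], 0]
    - [[0, 0, 0], [0, 0, 0], 0]
    - [[0, 4, 0], [0, 0, 0], 0]
    - [[0, 5, 0], [0, 0, 0], 0]
    - [[0, 3.5, 0], [0, 0, 0], 0]

```text
t: 14.05
eef_pos: [542.9, 326.6, 278.0]
tcp_rot: [-1.568, 0.005, -1.833]
ft_force: [1.5, 1.1, -0.1]
opening: 0.009
```

Run:
```python
from h import *
togo([542,327,268],-15)
d=np.array([-.26,-.966,0])
for s,z in((22,271),(45,264.6),(68,255),(89,241),(107,225)): print(s,end=' ');togo(np.array([537,309.5,z])+s*d)
```

```text
t 14.05 tcp [542.9 326.6 278. ] F [ 1.5  1.1 -0.1] open 0.009 axes x,z az [-105.0, -15.0] tilt [-0.005 -1.     0.003]
shift cm [-0.01  1.   -0.1 ]
turn about tool y -0.0
22 t 14.05 tcp [542.9 326.6 278. ] F [ 1.5  1.1 -0.1] open 0.009 axes x,z az [-105.0, -15.0] tilt [-0.005 -1.     0.003]
shift cm [ 4.01  0.68 -0.13]
45 t 14.05 tcp [542.9 326.6 278. ] F [ 1.5  1.1 -0.1] open 0.009 axes x,z az [-105.0, -15.0] tilt [-0.005 -1.     0.003]
shift cm [ 6.31  1.31 -0.13]
68 t 14.05 tcp [542.9 326.6 278. ] F [ 1.5  1.1 -0.1] open 0.009 axes x,z az [-105.0, -15.0] tilt [-0.005 -1.     0.003]
shift cm [ 8.62  2.26 -0.14]
89 t 14.05 tcp [542.9 326.6 278. ] F [ 1.5  1.1 -0.1] open 0.009 axes x,z az [-105.0, -15.0] tilt [-0.005 -1.     0.003]
shift cm [10.73  3.65 -0.14]
107 t 14.05 tcp [542.9 326.6 278. ] F [ 1.5  1.1 -0.1] open 0.009 axes x,z az [-105.0, -15.0] tilt [-0.005 -1.     0.003]
shift cm [12.53  5.24 -0.15]
```

>>> apply_moves:
  increments:
    - [[0, 1.1, 0], [0, 0, 0], 0]
    - [[1.3, 0, 0], [0, 0, 0], 0]
    - [[1.3, 0, 0], [0, 0, 0], 0]
    - [[1.0, 0, 0], [0, 0, 0], 0]
    - [[0.8, 0, 0], [0, 0, 0], 0]

```text
t: 14.68
eef_pos: [531.4, 279.8, 269.2]
tcp_rot: [-1.565, 0.007, -1.835]
ft_force: [0.7, 2.7, -0.3]
opening: 0.004
```

>>> apply_moves:
  increments:
    - [[0.8, 0.1, 0], [0, 0, 0], 0]
    - [[0.8, 0.2, 0], [0, 0, 0], 0]
    - [[0.8, 0.2, 0], [0, 0, 0], 0]
    - [[0.8, 0.3, 0], [0, 0, 0], 0]
    - [[0.8, 0.3, 0], [0, 0, 0], 0]

```text
t: 15.3
eef_pos: [520.6, 238.9, 257.9]
tcp_rot: [-1.564, 0.008, -1.835]
ft_force: [0.3, 1.2, -0.0]
opening: 0.004
```

>>> apply_moves:
  increments:
    - [[0.8, 0.5, 0], [0, 0, 0], 0]
    - [[0.8, 0.6, 0], [0, 0, 0], 0]
    - [[0.7, 0.6, 0], [0, 0, 0], 0]
    - [[0, 0, 0], [0, 0, 0], 0]
    - [[0, 0, 0], [0, 0, 0], 0]

```text
t: 15.92
eef_pos: [514.0, 214.1, 239.1]
tcp_rot: [-1.565, 0.007, -1.835]
ft_force: [-0.7, -0.4, 0.2]
opening: 0.002
```

Run:
```python
from h import *
togo([537,309.5,240])
p=cam("scene");find(p,"deck_edge",1);save(p,"s2")
p=cam("top");find(p,"deck_edge",1)
```

```text
t 15.93 tcp [514.  214.1 239.1] F [-0.7 -0.4  0.2] open 0.002 axes x,z az [-105.2, -15.2] tilt [-0.007 -1.     0.006]
shift cm [-9.81 -0.02 -0.27]
deck_edge 0.86 [510. 183. 237.] [185. 226.]
```

View pics/s2.png

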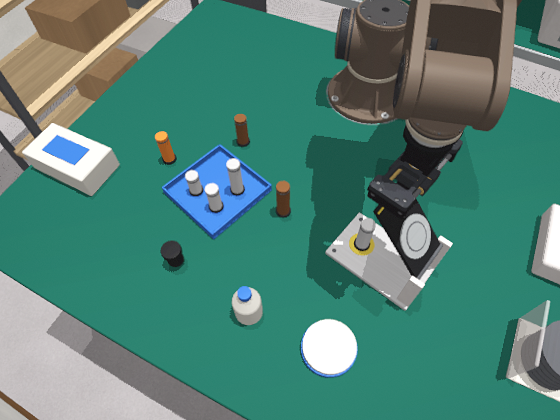

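>>> apply_moves:
  increments:
    - [[0, -4, 0], [0, 0, 0], 0]
    - [[-2, -5, 0], [0, 0, 0], 0]
    - [[0, -5, 0], [0, 0, 0], 0]
    - [[5, 0, 0], [0, 0, 0], 0]
    - [[5, 0, 0], [0, 0, 0], 0]

```text
t: 16.75
eef_pos: [492.0, 137.7, 382.8]
tcp_rot: [-1.565, 0.006, -1.83]
ft_force: [1.2, -1.6, 0.5]
opening: 0.005
```

>>> apply_moves:
  increments:
    - [[5, 0, 0], [0, 0, 0], 0]
    - [[5, 0, 0], [0, 0, 0], 0]
    - [[5, 0, 0], [0, 0, 0], 0]
    - [[5, 0, 0], [0, 0, 0], 0]
    - [[0, 0, 0], [0, 0, 0], 0]

```text
t: 17.38
eef_pos: [437.9, -62.7, 382.8]
tcp_rot: [-1.562, 0.006, -1.831]
ft_force: [0.4, -0.7, -0.0]
opening: 0.003
```

Run:
```python
from h import *
p=cam("scene");find(p,"deck_edge",1)
for _ in range(8): p=cam("top")
find(p,"deck_edge",1);find(p,"hinge",1)
togo([537,309.5,240])
```

```text
deck_edge 0.68 [496. 149. 184.] [366. 199.]
deck_edge 0.65 [496. 138. 146.] [212. 233.]
hinge 0.92 [539. 307. 101.] [149. 218.]
t 17.98 tcp [438.7 -60.1 382.5] F [-0.2  0.5 -0.2] open 0.002 axes x,z az [-104.6, -14.7] tilt [-0.006 -1.     0.008]
shift cm [-38.16  14.5    0.05]
```

Sinking steadily; wait about 2.5 s more.

>>> apply_moves:
  increments:
    - [[0, 0, 0], [0, 0, 0], 0]
    - [[0, 0, 0], [0, 0, 0], 0]
    - [[0, 0, 0], [0, 0, 0], 0]
    - [[0, 0, 0], [0, 0, 0], 0]
    - [[0, 0, 0], [0, 0, 0], 0]

```text
t: 18.6
eef_pos: [438.7, -60.1, 382.5]
tcp_rot: [-1.563, 0.006, -1.826]
ft_force: [0.1, -0.2, -0.3]
opening: 0.004
```

>>> apply_moves:
  increments:
    - [[0, 0, 0], [0, 0, 0], 0]
    - [[0, 0, 0], [0, 0, 0], 0]
    - [[0, 0, 0], [0, 0, 0], 0]
    - [[0, 0, 0], [0, 0, 0], 0]
    - [[0, 0, 0], [0, 0, 0], 0]

```text
t: 19.23
eef_pos: [438.7, -60.1, 382.5]
tcp_rot: [-1.563, 0.006, -1.827]
ft_force: [-0.4, -0.9, -0.1]
opening: 0.004
```

>>> apply_moves:
  increments:
    - [[0, 0, 0], [0, 0, 0], 0]
    - [[0, 0, 0], [0, 0, 0], 0]
    - [[0, 0, 0], [0, 0, 0], 0]
    - [[0, 0, 0], [0, 0, 0], 0]
    - [[0, 0, 0], [0, 0, 0], 0]

```text
t: 19.85
eef_pos: [438.7, -60.1, 382.5]
tcp_rot: [-1.563, 0.006, -1.827]
ft_force: [0.7, 0.9, -0.1]
opening: 0.004
```

>>> apply_moves:
  increments:
    - [[0, 0, 0], [0, 0, 0], 0]
    - [[0, 0, 0], [0, 0, 0], 0]
    - [[0, 0, 0], [0, 0, 0], 0]
    - [[0, 0, 0], [0, 0, 0], 0]
    - [[0, 0, 0], [0, 0, 0], 0]

```text
t: 20.48
eef_pos: [438.7, -60.1, 382.5]
tcp_rot: [-1.563, 0.006, -1.826]
ft_force: [-0.3, 0.2, 0.2]
opening: 0.004
```

Run:
```python
from h import *
P=[cam("scene"),cam("top")]
for p in P: find(p,"deck_edge",1);find(p,"hinge",1);find(p,"pillar_c",8)
c=[cv2.resize(P[0]["img"][185:320,300:470],(400,318),interpolation=cv2.INTER_CUBIC),cv2.resize(P[1]["img"][165:285,120:271],(400,318),interpolation=cv2.INTER_CUBIC)]
cv2.imwrite("pics/s3.png",np.hstack(c)[:,:,::-1])
```

```text
deck_edge 0.66 [491. 131. 111.] [354. 212.]
hinge 0.79 [535. 310. 108.] [427. 263.]
pillar_c 0.94 [ 494. -176.    4.] [237. 190.]
pillar_c 0.85 [ 487. -396.   -3.] [169. 160.]
pillar_c 0.76 [ 564. -197.    3.] [215. 207.]
pillar_c 0.75 [ 336. -252.    2.] [242. 139.]
pillar_c 0.74 [ 542. -271.    5.] [196. 190.]
pillar_c 0.7 [501. -41.  -4.] [282. 213.]
pillar_c 0.43 [504. 165.  13.] [359. 244.]
hinge 0.66 [536. 307. 107.] [149. 219.]
pillar_c 0.77 [ 477. -393.    5.] [413. 237.]
pillar_c 0.75 [ 335. -248.   -3.] [362. 290.]
pillar_c 0.73 [ 491. -179.    6.] [335. 234.]
pillar_c 0.54 [ 537. -273.    6.] [369. 216.]
pillar_c 0.47 [ 563. -200.    4.] [342. 208.]
```

View pics/s3.png

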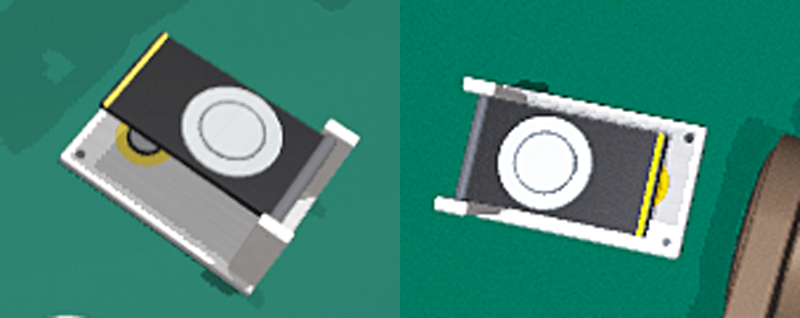

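Run:
```python
from h import *
P=[cam("scene"),cam("top")]
def strip(p,b):
    x0,x1,y0,y1=b;m=cv2.inRange(cv2.cvtColor(p["img"],cv2.COLOR_RGB2HSV),(22,150,130),(35,255,255));k=np.zeros_like(m);k[y0:y1,x0:x1]=m[y0:y1,x0:x1]
    y,x=np.nonzero(k);return np.array([x.mean(),y.mean()]),len(x)
a,n=strip(P[0],(342,374,198,231));b,k=strip(P[1],(208,222,210,258));print(a,n,b,k)
M=[np.linalg.inv(p["W"])[:3] for p in P]
u=[cv2.undistortPoints(c.reshape(1,1,2),p["K"],p["D"]).reshape(2,1) for c,p in zip((a,b),P)]
X=cv2.triangulatePoints(M[0],M[1],*u);X=(X[:3]/X[3]).ravel();print(X,[(proj(p,X)[0]-c).round(2) for c,p in zip((a,b),P)])
print(readout.state()["t"]); env.job_done()
```

```text
[357.36956522 213.91304348] 46 [215.46774194 234.80645161] 124
[491.36880046 137.94288902 109.75949341] [array([-0.81,  0.  ]), array([-0.65,  0.26])]
20.975
the job is handed in; nothing more can be done
```

The 94 mm pillar now stands on the yellow disc, the deck is folded down and rests on it, and I handed the job in at about 21 s of the 58 s allowed.

I told the pillars apart by overlaying the four possible heights on two camera views; all four matched different heights. After setting the 94 mm one down, I pushed the deck with the closed fingers until it began to sink. I then pulled clear and let it settle.

- **Deck level:** the yellow edge strip triangulates to a height of about 110 mm. The network put the edge at about 111 mm and the hinge at 107–108 mm, against the hinge's known 111 mm. That is level to about 0.02 rad, close to the limit of what the cameras resolve.
- **Deck at rest:** the last looks were a few tenths of a second apart and both put the edge at about 110–111 mm. I made no separate velocity check.
- **Pillar position:** the foot looks centred on the disc in both the wrist and scene views. Disc estimates before placing differed by about 3 mm, against the 15 mm allowed.
- **Other objects:** the other three pillars are standing at their original places in the tray. The bottle, objective and wafer box were never approached, but I did not re-measure them at the end.
- **Missed detections:** the top camera found neither the deck edge nor the placed pillar in its final network check. The deck hides the pillar from above, and the strip measurement covered the edge.

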